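# Fit the probe and hold the test kiln's lid at the pointer

## Robot

A 6-joint arm with a two-finger parallel gripper is mounted at the origin on the work surface. World frame = base frame: x ahead of the robot, y to its left, z up, the work surface at z = 0. Lengths are in m, angles in degrees, forces in N, time in s.
With the tool pointing down it reaches from about 0.3 to 0.75 m from the base axis. Payload 8.5 kg.
Tool frame: the origin (TCP) lies midway between the tips of the shut fingers; the grasp point (between the pads) lies 19 mm behind it; z points along the fingers, y is the line along which they close (so a half turn about z gives the same grasp; the last joint's range is limited). The gripper opens to 85 mm and grips with 20 to 120 N. Pads are 22 mm wide; open, the fingers measure 114 mm over their backs; the gripper's body (76 mm by 85 mm) begins 54 mm behind the grasp point. The pads swing forward as they close: fully open they stand 13 mm farther back than shut.
Start: joints at [-77.596, 21.807, 74.336, -0, 83.858, -12.336], TCP at [0.23, -0.5, 0.231] pointing down, gripper open.
Joint ranges: [-178.18, 178.18], [-50.72, 133.34], [12.68, 142.11], [-81.47, 261.47], [9.98, 163.14], [-165.26, 165.26]. Speed limits (degrees/s): [136.94, 136.94, 180, 180, 180, 180].

## Interface

Orientations are given as a 3x3 rotation matrix whose columns are the frame's x, y, z axes.
In Python, from rig import env, get_image, close_job gives the robot as it stands.
- The arm moves only by the tool step_arm, never from a script. Its argument "targets" is a list of rows, each a list of 2 entries, a list of its own where there are three numbers: the shift along the tool's x, y, z as a fraction of full scale, then the turn, a rotation vector about the tool's x, y, z as a fraction of full scale. In form: [[[x, y, z], [wx, wy, wz]], ...]. A call has 1 to 10 rows; each row is the pose to reach, as a shift and turn from the pose commanded when the call began, along the tool's axes at that moment; what a row does not reach only later rows make up. Full scale, the value 1, is 0.3 m for a shift and 45 degrees for a turn. A row lasts 1/12 s, in which the tool goes at most 41.7 mm and 7.16 degrees, less where a joint would pass 70% of its speed; a pose out of reach is approached as far as the arm can. A call with a number of a shift or a turn outside -1 to 1 is refused whole. A call with a gripper value outside its range is refused whole. "jaw" is the finger opening in mm, from 0 to 85.4, set as the call begins (left out, the last holds). The fingers move at their own pace and stop on an object; "grip_force" is the grip in N (left out, the last holds). Time passes only in rows, so rows that repeat a pose let the fingers close. It gives the time, the measured TCP pose, the force, the opening and the grip force at its end, in the units of the state.
- env.observe(): the state, without advancing time (a new reading comes with each control period).
- get_image(name): name is "scene" or "top" or "wrist"; returns a dict with "img" (400x640x3 uint8, red, green, blue), "z_map" (400x640 float32, m along the optical axis (not along the pixel's ray), 0 where there is no reading), "intrinsics" (3x3 intrinsics, pixels), "rvec" (rotation vector, rad) and "tvec" (3), from world to camera coordinates, as OpenCV has them. Camera axes: x right, y down, z forward; pixel columns grow to the right and rows downward; lengths in m; the calibration is good to about 2 mm. A picture is of the moment at which its call begins.
- close_job(): hands the job in; it is judged then, once.
The state is a dict: "time_s": time; "q": joint angles; "qvel": joint speeds; "joint_efforts": joint torques, N m; "position": TCP position; "tool_rot": TCP orientation; "ft_force": force on the tool from outside, world axes, zero at the start; "wrist_torque": the same for the moment, N m; "grip_width": finger opening in m; "gripper_force": force on a finger pad.
Only numpy, scipy, OpenCV 4.12 (cv2) and the standard library are available. Lean on these libraries where they do the work, as an engineer would, in place of code of your own. Each camera call takes 0.05 s, during which the arm holds its last target. There are 200 camera calls.

## Task

Take the orange-headed thermocouple probe out of its wooden block, put it fully home in the brass-ringed port on the kiln's roof while the lid is still shut, and let it go. Then raise the kiln's lid, which has a black handle at its front, until it is level with the red pointer, so that the bowl inside can be inspected, and finish while still holding the lid steady there. Leave the pointer and all the pots, jars and tools where they are.

Things in the scene. Friction and masses are not known exactly. Their poses are not given: they have to be found in the camera images.
- port (a point): Thermocouple port: centre of the mouth of an upright round hole in the flat roof of the kiln, on its right (-y) side seen from the robot, 160 mm above the table, with a brass ring 30 mm across round it. Hole 10.5 mm wide, 60 mm deep, 2 mm chamfer. Axes as the kiln's. The closed lid's edge is 32 mm from it towards +y.
- kiln: Low bench test kiln, aluminium and grey, fixed; 210 mm deep (x), 340 mm wide (y), roof 160 mm high. Origin: centre of its underside; x to its rear, y to its left seen from the robot, z up; its front with a black panel faces the robot. A hinged lid covers its chamber. A thin white quadrant (radius 150 mm) stands on the roof 155 mm to +y.
- hinge (a point): Middle of the lid's hinge line, in the kiln's frame at x = +75, y = 0, z = 160 mm (rear of the roof). The hinge line runs along the kiln's y. Axes as the kiln's.
- lid (a joint): Angle of the lid, rad: 0 is shut (flat on the roof), growing as its front edge rises, at most 1.3. The lid is a steel plate 185 mm (x) by 200 mm (y), top face 18 mm above the roof, a yellow strip along its left edge; 0.4 to 0.65 kg. Free-moving hinge: the lid falls shut when let go.
- lid_handle (a point): Middle of the lid's handle: a black round bar 14 mm thick along the kiln's y, free for 50 mm either side, 50 mm in front of the lid's and the kiln's front. It is 235 mm in front of the hinge line and 12 mm above it when shut, and swings about it with the lid. The bar may turn between the fingers. Axes turn with the lid: x towards the hinge, y along the bar.
- pointer (a joint): Angle of the red pointer, rad, set beforehand between 0.38 and 0.70. It reads like the lid's angle: the lid is level with the pointer when both have the same value. It stays by friction and must be left alone.
- pointer_tip (a point): Red ball (18 mm) at the tip of the red pointer, a straight bar that turns about the lid's own hinge line, 132 mm to the left (+y) of its middle, outside the lid's left edge (at 100 mm). Ball 185 mm from the hinge line along the pointer and, like the handle, 12 mm above it when at 0. Axes turn with the pointer: x towards the hinge.
- probe: Rigid thermocouple probe, 50 g, at the start upright in the wooden block: a white ceramic pin 8 mm thick and 50 mm long below an orange round head 20 mm across and 40 mm tall. Origin: centre of the pin's lower tip, z up along the pin; the head spans 50 to 90 mm above it.
- probe_collar (a point): Centre of the underside of the probe's orange head, 50 mm above its tip. With the probe fully home the head rests on the roof and this point meets the mouth of the port.
- block: Wooden parking block 70 x 70 x 60 mm, fixed on the table, with a loose 12 mm hole in the middle of its top in which the probe stands, the head resting on the block's top. Origin: centre of its underside.
- mug: blue ceramic mug, 76 mm across and 85 mm tall, loose, a bystander to be left where it is. Origin: the centre of its underside.
- bowl: terracotta bowl, 120 mm across and 50 mm tall, loose, a bystander to be left where it is. Origin: the centre of its underside.
- jar_green: green glass jar with a white cap, 64 mm across and 90 mm tall, loose, a bystander to be left where it is. Origin: the centre of its underside.
- jar_amber: amber glass jar with a white cap, 64 mm across and 90 mm tall, loose, a bystander to be left where it is. Origin: the centre of its underside.
- brush: glaze brush lying flat, 200 x 42 x 20 mm, wooden handle, loose, a bystander to be left where it is. Origin: under its middle, x along its length to the head.
- spatula: steel spatula with a wooden handle lying flat in front of the kiln, 280 x 65 x 20 mm, loose, a bystander to be left where it is. Origin: under its middle, x along its length to the head.

How it is judged:
By the outcome, as a careful person would: the job done as asked, in the order asked, and still so for the second after the job is handed in, while the arm keeps its last pose, push and grip.
It also fails if it takes over 72 s, if anything falls off the work surface, if the arm or the gripper's body presses on something with over 40 N, if the wrist force passes 120 N, or if a joint passes its speed limit or range.

## Working session

There is one attempt and no reset: what is moved stays moved. The work goes in short steps, Python scripts to look and compute and a tool call to move; the robot and the scene stay as the last step left them, time stands still between calls to the robot, and variables do not carry over. Pictures are saved under pics/ and viewed, at most 10 in all, crops included, and the job is handed in when it is done.

Besides the shell and the picture viewer there is one more tool, called after "Emit:" as name([rows], argument=value, ...), one row to a line, values as JSON. step_arm: Moves the arm, as the interface text tells. Its arguments: {"type":"object","properties":{"targets":{"type":"array","items":{"type":"array"}},"jaw":{"type":"number"},"grip_force":{"type":"number"}},"required":["targets"]}

```bash
mkdir -p pics; ls
cat > h.py <<'E'
import numpy as np, cv2
from rig import env, get_image, close_job
def cam(n):
    d=get_image(n); d['R']=cv2.Rodrigues(np.array(d['rvec'],float))[0]; d['t']=np.array(d['tvec'],float).ravel(); d['K']=np.array(d['intrinsics'],float); return d
def world(d,u,v,z=None):
    if z is None: z=d['z_map'][int(round(v)),int(round(u))]
    return d['R'].T@(np.linalg.inv(d['K'])@np.array([u,v,1.])*z-d['t'])
def plane(d,u,v,h):
    r=d['R'].T@(np.linalg.inv(d['K'])@np.array([u,v,1.])); c=-d['R'].T@d['t']; return c+r*(h-c[2])/r[2]
def cloud(d):
    v,u=np.mgrid[0:400,0:640]; z=d['z_map']; p=np.stack([u*z,v*z,z],-1)@np.linalg.inv(d['K']).T
    return (p-d['t'])@d['R']
def save(n,img): cv2.imwrite('pics/'+n,cv2.cvtColor(img,cv2.COLOR_RGB2BGR))
E
python3 - <<'E'
from h import *
import pickle
for n in('top','scene'):
    d=cam(n); pickle.dump(d,open(n+'.pkl','wb')); save(n+'0.png',d['img']); print(n,-d['R'].T@d['t'],d['K'][0,0],d['R'][2])
E
```

```text
pics
top [ 3.38091181e-01 -8.99057566e-04  1.27079110e+00] 389.98083068776975 [ 0.21010577 -0.0063795  -0.97765785]
scene [1.02374118 0.67735364 0.87232319] 436.4637788926972 [-0.40389317 -0.62543709 -0.66760673]
```

View pics/top0.png

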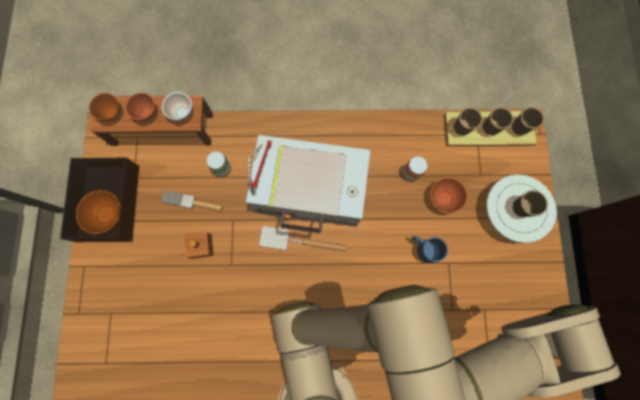

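View pics/scene0.png

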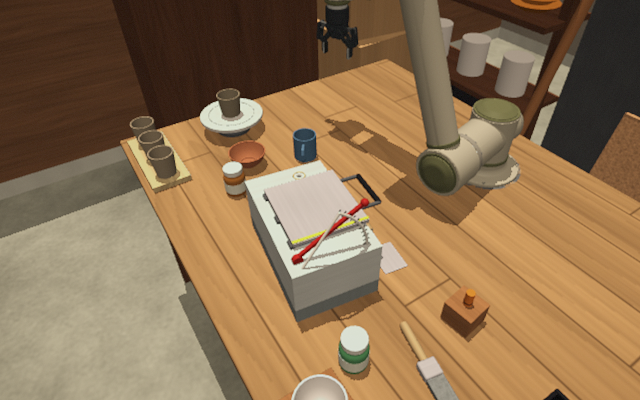

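The top view shows the kiln at (308,180), its port at (352,191), the handle at (299,226), the red pointer at (262,167), and the probe in its block at (195,243). Next I'll take enlarged crops.

Run:
```python
from h import *
import pickle
d=pickle.load(open('top.pkl','rb')); 
a=cv2.resize(d['img'][125:260,240:375],(594,594),interpolation=cv2.INTER_CUBIC)
b=cv2.resize(d['img'][225:265,180:220],(200,200),interpolation=cv2.INTER_CUBIC)
c=np.zeros((594,798,3),np.uint8); c[:,:594]=a; c[:200,596:796]=b; save('c1.png',c)
s=pickle.load(open('scene.pkl','rb'))
save('c2.png',cv2.resize(s['img'][160:310,240:390],(600,600),interpolation=cv2.INTER_CUBIC))
for n,q in(('top',d),('scene',s)):
    P=cloud(q); im=q['img'].astype(int); ok=q['z_map']>0
    hsv=cv2.cvtColor(q['img'],cv2.COLOR_RGB2HSV).astype(int)
    m=ok&(abs(P[...,2]-.16)<.006)&(P[...,0]<.9)&(abs(P[...,1])<.35)&(hsv[...,1]<60)
    x=P[m][:,:2].astype(np.float32); print(n,'roof',m.sum(),cv2.minAreaRect(x),P[m][:,2].mean())
    v,u=np.where((hsv[...,0]<6)|(hsv[...,0]>175)); k=((hsv[...,0]<5)|(hsv[...,0]>175))&(hsv[...,1]>200)&(hsv[...,2]>90)&(P[...,2]>.15)&(P[...,2]<.35)
    y=P[k]; print('red',k.sum(),y[y[:,0].argsort()][::max(1,len(y)//8)].round(3).tolist())
    k=(hsv[...,0]>5)&(hsv[...,0]<18)&(hsv[...,1]>200)&(P[...,2]>.068)&(P[...,2]<.11)&(P[...,1]>.15)&(P[...,0]<.7)
    y=P[k]; print('orange',k.sum(),np.median(y,0) if len(y) else 0, y[:,2].max() if len(y) else 0)
    k=ok&(abs(P[...,2]-.06)<.004)&(P[...,1]>.15)&(P[...,1]<.4)&(P[...,0]<.6)
    y=P[k]; print('block',k.sum(),cv2.minAreaRect(y[:,:2].astype(np.float32)) if len(y) else 0)
```

```text
top roof 3302 ((0.664294421672821, 0.021256983280181885), (0.34040898084640503, 0.21129225194454193), 81.25601959228516) 0.161483240934584
red 0 []
orange 1 [0.46847779 0.36550904 0.08870637] 0.0887063699906127
block 344 ((0.5122530460357666, 0.28168219327926636), (0.07815156877040863, 0.2754659652709961), 22.46895408630371)
scene roof 4237 ((-0.27197766304016113, -0.06279975175857544), (2.1657557487487793, 0.3780522048473358), 5.276376247406006) 0.1595000783610417
red 324 [[0.602, 0.168, 0.269], [0.617, 0.165, 0.271], [0.635, 0.162, 0.256], [0.664, 0.158, 0.238], [0.687, 0.155, 0.218], [0.727, 0.149, 0.198], [0.748, 0.142, 0.185], [0.76, 0.145, 0.177], [0.77, 0.146, 0.172]]
orange 81 [0.48225715 0.37909682 0.08560266] 0.10246647347261922
block 645 ((0.5086511969566345, 0.29692867398262024), (0.08331829309463501, 0.2448255568742752), 25.031343460083008)
```

View pics/c1.png

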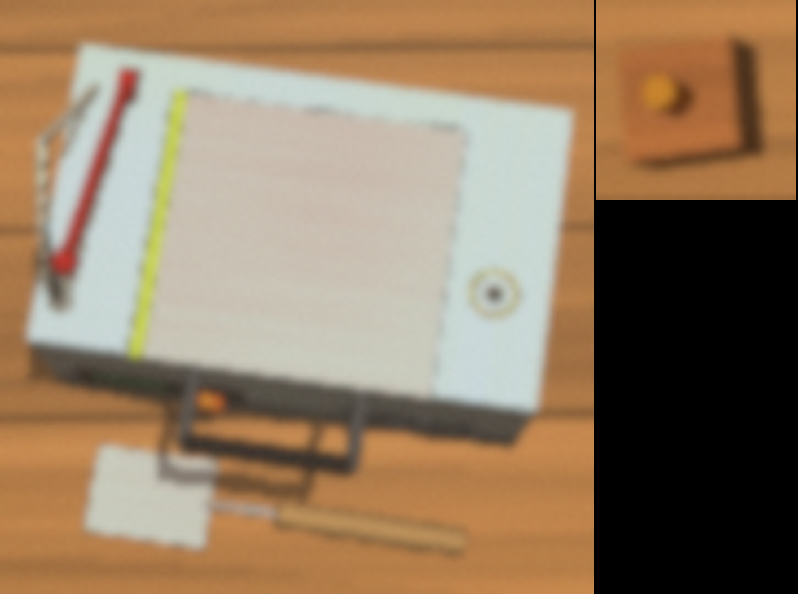

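View pics/c2.png

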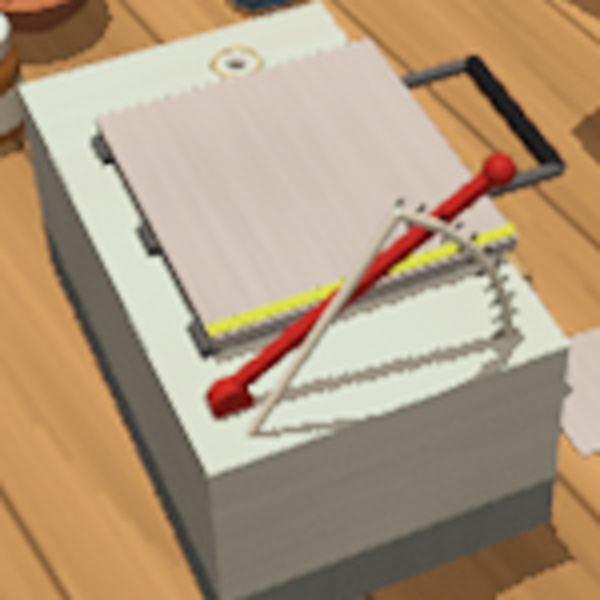

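```bash
python3 - <<'E'
from h import *
import pickle
from scipy.optimize import least_squares
d=pickle.load(open('top.pkl','rb')); s=pickle.load(open('scene.pkl','rb'))
A=lambda x,y:((x+.5)/4.4-.5+240,(y+.5)/4.4-.5+125)
S=lambda x,y:((x+.5)/4-.5+240,(y+.5)/4-.5+160)
B=lambda x,y:((x-596+.5)/5-.5+180,(y+.5)/5-.5+225)
def proj(q,p):
    c=q['K']@(q['R']@p+q['t']); return c[:2]/c[2]
# joint fit: kiln x,y,yaw from corners+port in both
obj={'TL':(105,170,160),'TR':(105,-170,160),'BR':(-105,-170,160),'BL':(-105,170,160),'port':(None)}
for k,p in dict(TL=(82,43),TR=(573,110),BR=(540,411),BL=(27,343),port=(494,293)).items(): print(k,plane(d,*A(*p),.16).round(4))
for k,p in dict(port=(237,64),TL=(209,475),BL=(569,346),TR=(22,87)).items(): print('s',k,plane(s,*S(*p),.16).round(4))
obs=[(d,A(82,43),(.105,.17,.16)),(d,A(573,110),(.105,-.17,.16)),(d,A(540,411),(-.105,-.17,.16)),(d,A(27,343),(-.105,.17,.16)),(s,S(209,475),(.105,.17,.16)),(s,S(569,346),(-.105,.17,.16)),(s,S(22,87),(.105,-.17,.16)),
(d,A(272,456),(-.160,0,.172))]
def T(v,p):
    c,n=np.cos(v[2]),np.sin(v[2]); return np.array([v[0]+c*p[0]-n*p[1],v[1]+n*p[0]+c*p[1],p[2]])
f=lambda v:np.concatenate([proj(q,T(v,p))-o for q,o,p in obs])
r=least_squares(f,[.66,.02,0.]); v=r.x; print('kiln',v,np.degrees(v[2]),r.fun.round(1))
print('handle',T(v,(-.16,0,.172)),'hinge',T(v,(.075,0,.16)))
for n,q,o in(('top',d,A(494,293)),('sc',s,S(237,64))):
    w=plane(q,*o,.16)-T(v,(0,0,.16)); c,sn=np.cos(v[2]),np.sin(v[2]); print('port in kiln',n,c*w[0]+sn*w[1],-sn*w[0]+c*w[1])
def tip(a):
    r=.185;h=.012; return T(v,(.075-r*np.cos(a)-h*np.sin(a),.132,.16+r*np.sin(a)+h*np.cos(a)))
for nm,ob in(('t',[(d,A(64,263))]),('s',[(s,S(500,168))]),('both',[(d,A(64,263)),(s,S(500,168))])):
    r=least_squares(lambda a:np.concatenate([proj(q,tip(a[0]))-o for q,o in ob]),[.5]); print('ptr',nm,r.x,r.fun.round(2))
# probe head top centre and block
print('head top',plane(d,*B(659,92),.10).round(4)); 
for p in((620,42),(734,42),(738,152),(634,160)): print('blk',plane(d,*B(*p),.06).round(4))
E
python3 - <<'E'
import sys; sys.path.insert(0,'.')
from h import *
import pickle
s=pickle.load(open('scene.pkl','rb'))
save('/../pics/x.png',s['img'][:1,:1]) if 0 else None
cv2.imwrite('pics/c3.png',cv2.cvtColor(cv2.resize(s['img'][275:345,430:500],(560,560),interpolation=cv2.INTER_CUBIC),cv2.COLOR_RGB2BGR))
E
```

```text
TL [0.7939 0.174  0.16  ]
TR [ 0.7424 -0.1622  0.16  ]
BR [ 0.534  -0.1327  0.16  ]
BL [0.5829 0.2056 0.16  ]
port [ 0.6142 -0.1046  0.16  ]
s port [ 0.6142 -0.1037  0.16  ]
s TL [0.792  0.1741 0.16  ]
s BL [0.5861 0.2061 0.16  ]
s TR [ 0.7401 -0.1596  0.16  ]
kiln [ 0.66291586  0.0213631  -0.14902308] -8.53839373485538 [ 0.   0.6  0.1  0.3 -0.5  0.1  0.2 -0.5 -0.1 -0.   0.4 -0.6 -1.  -0.4
 -0.7 -0.2]
handle [0.5046892  0.04511864 0.172     ] hinge [0.7370846  0.01022769 0.16      ]
port in kiln top -0.029511095923898625 -0.13185602413877479
port in kiln sc -0.029618299705046883 -0.13088317143262587
ptr t [0.65592432] [-0.51  0.02]
ptr s [0.60463247] [ 3.52 -3.33]
ptr both [0.63025982] [-0.46  1.32  2.54 -4.33]
head top [0.4734 0.3737 0.1   ]
blk [0.5095 0.4127 0.06  ]
blk [0.5088 0.3416 0.06  ]
blk [0.4404 0.3357 0.06  ]
blk [0.4361 0.3995 0.06  ]
```

View pics/c3.png

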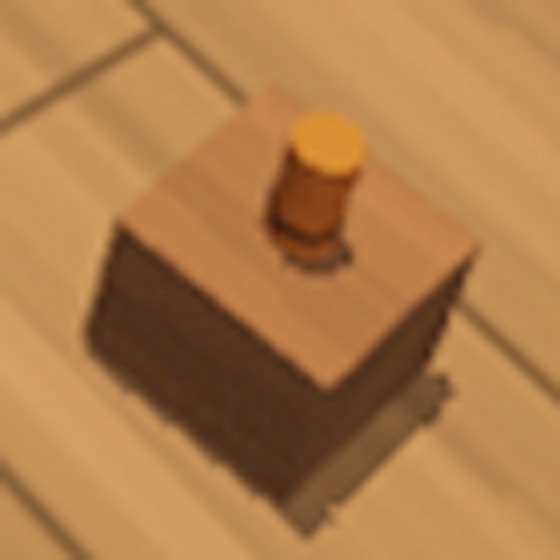

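Run:
```python
from h import *
import pickle
from scipy.optimize import least_squares
d=pickle.load(open('top.pkl','rb')); s=pickle.load(open('scene.pkl','rb'))
A=lambda x,y:((x+.5)/4.4-.5+240,(y+.5)/4.4-.5+125)
S=lambda x,y:((x+.5)/4-.5+240,(y+.5)/4-.5+160)
B=lambda x,y:((x-596+.5)/5-.5+180,(y+.5)/5-.5+225)
def proj(q,p):
    c=q['K']@(q['R']@p+q['t']); return c[:2]/c[2]
yaw=-.149; kx=np.array([np.cos(yaw),np.sin(yaw),0]); ky=np.array([-kx[1],kx[0],0]); k0=np.array([.6629,.0214,0])
def tri(a,b):
    r=least_squares(lambda p:np.concatenate([proj(d,p)-a,proj(s,p)-b]),[.6,.1,.2]); return r.x,r.fun.round(2)
def K(p): w=p-k0; return np.array([w@kx,w@ky,p[2]]).round(4)
p,f=tri(A(64,263),S(500,168)); print('ball',p,f,K(p))
P=cloud(s); hsv=cv2.cvtColor(s['img'],cv2.COLOR_RGB2HSV).astype(int)
k=((hsv[...,0]<5)|(hsv[...,0]>175))&(hsv[...,1]>200)&(hsv[...,2]>90)&(P[...,2]>.15)&(P[...,2]<.35)&(abs(P[...,1]-.16)<.05)
y=np.array([K(q) for q in P[k]]); print(np.median(y[:,1]))
m=y[(y[:,0]>-.06)&(y[:,0]<.03)]; print(np.polyfit(m[:,0],m[:,2],1), [ (x,np.median(y[abs(y[:,0]-x)<.008],0)) for x in (-.09,-.08,-.07,-.06,-.04,-.02,0,.02,.04,.06)])
v,u=np.where(k&(P[...,2]>.26)); print('uv ball',u.mean(),v.mean(),u.min(),u.max(),v.min(),v.max())
Pd=cloud(d); h=cv2.cvtColor(d['img'],cv2.COLOR_RGB2HSV).astype(int)
k=((h[...,0]<8)|(h[...,0]>172))&(h[...,1]>120)&(h[...,2]>60); k[:135]=0;k[200:]=0;k[:,:245]=0;k[:,:]&=(np.arange(640)<275)
for q in range(140,192,6): 
    u=np.where(k[q])[0]; print(q,u, [K(Pd[q,x]) for x in u[len(u)//2:len(u)//2+1]])
p,f=tri(B(659,92),((327.5)/8-.5+430,144.5/8-.5+275)); print('head top',p,f)
print(plane(s,(327.5)/8-.5+430,144.5/8-.5+275,.1))
for q in((270,92),(480,245),(328,385),(118,222)): print('blk s',plane(s,(q[0]+.5)/8-.5+430,(q[1]+.5)/8-.5+275,.06))
```

```text
ball [0.60789841 0.1642492  0.27000331] [ 0.03 -0.03  0.03  0.01] [-0.0756  0.1331  0.27  ]
0.1358
[-0.62084485  0.22552859] [(-0.09, array([-0.082 ,  0.1357,  0.2687])), (-0.08, array([-0.0761,  0.1381,  0.2741])), (-0.07, array([-0.0698 ,  0.13715,  0.27175])), (-0.06, array([-0.0611,  0.1358,  0.2636])), (-0.04, array([-0.0454,  0.1346,  0.2545])), (-0.02, array([-0.0206,  0.1356,  0.2379])), (0, array([-0.0026 ,  0.13605,  0.2254 ])), (0.02, array([0.0255, 0.1325, 0.2107])), (0.04, array([0.0403 , 0.13505, 0.19985])), (0.06, array([0.0606, 0.1356, 0.1875]))]
uv ball 362.09090909090907 203.92424242424244 346 368 199 218
140 [] []
146 [267 268 269] [array([0.0648, 0.13  , 0.1872])]
152 [265] [array([0.04  , 0.1326, 0.203 ])]
158 [263 264] [array([0.0175, 0.1299, 0.2161])]
164 [261 262] [array([-0.0062,  0.1291,  0.2338])]
170 [259 260] [array([-0.0275,  0.1293,  0.246 ])]
176 [257 258] [array([-0.0477,  0.1298,  0.2559])]
182 [254 255 256] [array([-0.0706,  0.1307,  0.2769])]
188 [] []
head top [0.4736345  0.37362722 0.09950692] [ 0.09 -0.08  0.08  0.  ]
[0.47412534 0.37371348 0.1       ]
blk s [0.44585153 0.33661166 0.06      ]
blk s [0.4357196  0.40423283 0.06      ]
blk s [0.50247135 0.41196093 0.06      ]
blk s [0.51254983 0.34463521 0.06      ]
```

The pointer ball triangulates to kiln coordinates (-75.6, 133, 270) mm. Its radius is 186.5 mm against the stated 185.4, which puts the pointer at about 0.56 rad. The probe head top is at (0.4737, 0.3737, 0.100) and the port is at (0.614, -0.104).

```bash
cat >> h.py <<'E'
from scipy.spatial.transform import Rotation as Ro
yaw=-.149; kx=np.array([np.cos(yaw),np.sin(yaw),0]); ky=np.array([-kx[1],kx[0],0]); kz=np.array([0,0,1.]); k0=np.array([.6629,.0214,0])
def K(p): w=p-k0; return np.array([w@kx,w@ky,p[2]])
def W(x,y,z): return k0+x*kx+y*ky+z*kz
def rows(p,R=None,p0=None,R0=None):
    o=env.observe(); p0=np.array(o['position']) if p0 is None else p0; R0=np.array(o['tool_rot']).reshape(3,3) if R0 is None else R0
    R=R0 if R is None else R
    return (R0.T@(np.array(p)-p0)/.3).round(4).tolist(),(np.degrees(Ro.from_matrix(R0.T@R).as_rotvec())/45).round(4).tolist()
def down(y): # tool pointing down with y axis given
    y=np.array(y)/np.linalg.norm(y); z=np.array([0,0,-1.]); return np.stack([np.cross(y,z),y,z],1)
E
python3 - <<'E'
from h import *
o=env.observe(); print(o)
for y in (kx,-kx): print(rows([.4737,.3737,.2],down(y)))
E
```

```text
{'time_s': 0.1, 'q': array([-7.75956487e+01,  2.18384865e+01,  7.43788310e+01, -1.86427669e-04,
        8.38578582e+01, -1.23364235e+01]), 'qvel': array([ 0.03333994, -0.12617   , -0.17528924, -0.0200133 , -0.01286905,
        0.05803591]), 'joint_efforts': array([ 4.85466822e-03, -4.49220943e+01, -2.31656080e+01, -1.09020314e-04,
        3.63465362e-03, -2.07789020e-05]), 'position': array([ 0.23011767, -0.49926392,  0.2307701 ]), 'tool_rot': array([[ 9.08210464e-01,  4.18513646e-01, -2.85003349e-04],
       [ 4.18513652e-01, -9.08209603e-01,  1.28074003e-03],
       [ 2.77164400e-04, -1.28245929e-03, -9.99999139e-01]]), 'ft_force': array([-0.44821412, -0.6615153 , -0.35705476]), 'wrist_torque': array([ 0.02569919,  0.02342645, -0.04516026]), 'gripper_force': 0.0, 'grip_width': 0.0853366246941322}
([1.9552, -2.3028, 0.1061], [-0.0013, -0.0011, -1.2605])
([1.9552, -2.3028, 0.1061], [-0.0013, 0.0016, 2.7395])
```

Emit:
step_arm([
  [[0.65,-0.77,0],[0,0,0]],
  [[0.65,-0.77,0],[0,0,0]],
  [[0.65,-0.77,0],[0,0,0]],
  [[0.65,-0.77,0],[0,0,0]],
  [[0.65,-0.77,0],[0,0,0]],
  [[0.65,-0.77,0],[0,0,0]],
  [[0.65,-0.77,0],[0,0,0]],
  [[0.65,-0.77,0],[0,0,0]],
])

```text
time_s: 0.77
position: [0.3106, -0.2033, 0.2312]
tool_rot: [[0.907, 0.421, -0.0], [0.421, -0.907, 0.002], [0.001, -0.002, -1.0]]
ft_force: [0.3, 0.5, 0.7]
grip_width: 0.0856
gripper_force: 0.0
```

Emit:
step_arm([
  [[0.65,-0.77,0],[0,0,0]],
  [[0.65,-0.77,0],[0,0,0]],
  [[0.65,-0.77,0],[0,0,0]],
  [[0.65,-0.77,0],[0,0,0]],
  [[0.65,-0.77,0],[0,0,0]],
  [[0.65,-0.77,0],[0,0,0]],
  [[0.65,-0.77,0],[0,0,0]],
  [[0.65,-0.77,0],[0,0,0]],
  [[0.65,-0.77,0],[0,0,0]],
])

```text
time_s: 1.52
position: [0.3913, 0.0856, 0.231]
tool_rot: [[0.906, 0.423, -0.001], [0.423, -0.906, 0.0], [-0.0, -0.001, -1.0]]
ft_force: [0.9, 0.5, -0.3]
grip_width: 0.0854
gripper_force: 0.0
```

Emit:
step_arm([
  [[0.65,-0.76,0],[0,0,-0.5]],
  [[0.65,-0.76,0],[0,0,-1]],
  [[0.65,-0.76,0],[0,0,-1]],
  [[0.65,-0.76,0],[0,0,-1]],
  [[0.65,-0.76,0],[0,0,-1]],
  [[0.65,-0.76,0],[0,0,-1]],
  [[0.65,-0.76,0],[0,0,-1]],
  [[0.65,-0.76,0],[0,0,-1]],
  [[0.65,-0.76,0],[0,0,-1]],
  [[0.65,-0.76,0],[0,0,-1]],
])

```text
time_s: 2.35
position: [0.4731, 0.3707, 0.2307]
tool_rot: [[0.347, 0.938, -0.001], [0.938, -0.347, -0.001], [-0.001, -0.001, -1.0]]
ft_force: [-0.2, 0.3, -0.3]
grip_width: 0.0854
gripper_force: 0.0
```

Run:
```python
from h import *
o=env.observe(); print(o['position'],o['q'],rows([.4737,.3737,.18],down(kx)))
d=cam('wrist'); save('w1.png',d['img'])
P=cloud(d);h=cv2.cvtColor(d['img'],cv2.COLOR_RGB2HSV).astype(int)
k=(P[...,2]>.095)&(P[...,2]<.108)&(abs(P[...,0]-.474)<.03)&(abs(P[...,1]-.374)<.03); y=P[k]; print(k.sum(), y.mean(0),y.min(0),y.max(0))
```

```text
[0.47307856 0.37068474 0.23074672] [ 2.68199144e+01  2.70764431e+01  6.57358172e+01 -3.06121998e-02
  8.72685275e+01  4.71433635e+01] ([0.0104, -0.0015, 0.1691], [-0.0009, 0.0017, -0.2619])
464 [0.47405455 0.37354064 0.09978986] [0.46425181 0.36309594 0.09526763] [0.48349795 0.38281941 0.10161334]
```

View pics/w1.png

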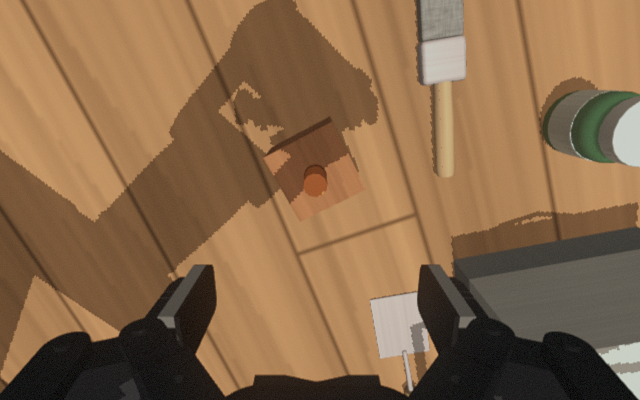

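The wrist view shows the probe head at (315,181), well clear of everything. The wrist depth gives (0.474, 0.3735, 0.0998), which agrees with the earlier measurement. I'll descend with the fingers closing along the kiln's x.

Emit:
step_arm([
  [[0.0104,-0.002,0.1],[0,0,-0.16]],
  [[0.0104,-0.002,0.2],[0,0,-0.262]],
  [[0.0104,-0.002,0.3],[0,0,-0.262]],
  [[0.0104,-0.002,0.4],[0,0,-0.262]],
  [[0.0104,-0.002,0.47],[0,0,-0.262]],
  [[0.0104,-0.002,0.52],[0,0,-0.262]],
  [[0.0104,-0.002,0.553],[0,0,-0.262]],
  [[0.0104,-0.002,0.553],[0,0,-0.262]],
  [[0.0104,-0.002,0.553],[0,0,-0.262]],
], jaw=60)

```text
time_s: 3.15
position: [0.4737, 0.3743, 0.0662]
tool_rot: [[0.148, 0.989, 0.001], [0.989, -0.148, 0.0], [0.0, 0.0, -1.0]]
ft_force: [0.9, 0.5, 0.3]
grip_width: 0.0603
gripper_force: 0.0
```

Emit:
step_arm([
  [[0,0,0],[0,0,0]],
  [[0,0,0],[0,0,0]],
  [[0,0,0],[0,0,0]],
  [[0,0,0],[0,0,0]],
  [[0,0,0],[0,0,0]],
  [[0,0,0],[0,0,0]],
  [[0,0,0],[0,0,0]],
  [[0,0,0],[0,0,0]],
  [[0,0,0],[0,0,0]],
  [[0,0,0],[0,0,0]],
], jaw=0, grip_force=30)

```text
time_s: 3.98
position: [0.4735, 0.3753, 0.0664]
tool_rot: [[0.147, 0.989, 0.001], [0.989, -0.147, 0.0], [0.001, 0.001, -1.0]]
ft_force: [-1.3, -1.8, 6.3]
grip_width: 0.0188
gripper_force: 29.3
```

Emit:
step_arm([
  [[0,0,-0.1],[0,0,0]],
  [[0,0,-0.2],[0,0,0]],
  [[0,0,-0.3],[0,0,0]],
  [[0,0,-0.42],[0,0,0]],
  [[0,0,-0.54],[0,0,0]],
  [[0,0,-0.66],[0,0,0]],
  [[0,0,-0.66],[0,0,0]],
  [[0,0,-0.66],[0,0,0]],
])

```text
time_s: 4.65
position: [0.4735, 0.3754, 0.2653]
tool_rot: [[0.147, 0.989, 0.004], [0.989, -0.147, 0.002], [0.002, 0.003, -1.0]]
ft_force: [-0.1, 1.3, -0.9]
grip_width: 0.0191
gripper_force: 29.7
```

Run:
```python
from h import *
o=env.observe(); print(o['position'],o['grip_width'],o['ft_force'],rows([.6142,-.1043,.27],down(kx)))
d=cam('wrist'); save('w2.png',d['img'])
s=cam('scene'); P=cloud(s); save('s2.png',s['img'])
hsv=cv2.cvtColor(s['img'],cv2.COLOR_RGB2HSV).astype(int)
k=(np.linalg.norm(P[...,:2]-o['position'][:2],axis=-1)<.03)&(P[...,2]<.31)&(P[...,2]>.18)
y=P[k]
print(k.sum()); 
for z in np.arange(.19,.31,.01):
    j=k&(abs(P[...,2]-z)<.005)
    if j.sum(): print(z.round(3),j.sum(),P[j].mean(0),s['img'][j].mean(0).round())
```

```text
[0.47353517 0.37541    0.26527853] 0.019120997965223555 [-0.11868009  1.31793645 -0.92394326] ([-1.5126, 0.6991, -0.0171], [0.0043, -0.0031, 0.0017])
412
0.21 10 [0.47700191 0.37457017 0.21282488] [156. 127.  99.]
0.22 12 [0.47703751 0.37525479 0.22017793] [139. 124. 107.]
0.23 15 [0.47712197 0.3749773  0.22937829] [139. 123. 106.]
0.24 19 [0.47636506 0.37471291 0.2396011 ] [139. 121. 103.]
0.25 6 [0.47713065 0.37561767 0.24765417] [136. 124. 110.]
0.26 15 [0.47794105 0.38172612 0.26135595] [145.  93.  53.]
0.27 60 [0.47937904 0.38141154 0.27063479] [91. 66. 47.]
0.28 88 [0.48301338 0.37987568 0.27995117] [68. 54. 42.]
0.29 82 [0.48189211 0.38102591 0.28981134] [70. 54. 41.]
0.3 75 [0.47476779 0.38112501 0.29856043] [76. 54. 38.]
```

View pics/w2.png

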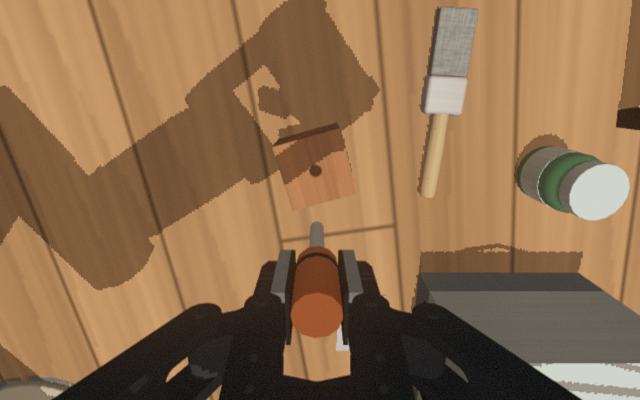

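The probe is held upright between the pads and the hole at (315,170) is now empty. Next I carry it high, in front of the pointer.

Emit:
step_arm([
  [[-0.07,0,-0.1],[0,0,0]],
  [[-0.2,0,-0.2],[0,0,0]],
  [[-0.33,0,-0.2],[0,0,0]],
  [[-0.46,0,-0.2],[0,0,0]],
  [[-0.6,0,-0.2],[0,0,0]],
  [[-0.73,0,-0.2],[0,0,0]],
  [[-0.86,0,-0.2],[0,0,0]],
  [[-0.95,0,-0.2],[0,0,0]],
  [[-1,0,-0.2],[0,0,0]],
  [[-1,0,-0.2],[0,0,0]],
])

```text
time_s: 5.58
position: [0.4284, 0.0762, 0.3221]
tool_rot: [[0.151, 0.989, -0.003], [0.989, -0.151, -0.0], [-0.001, -0.003, -1.0]]
ft_force: [-0.2, -0.2, -0.9]
grip_width: 0.0189
gripper_force: 29.7
```

Run:
```python
from h import *
o=env.observe(); print(o['position'],rows([.6137,-.1027,.29],down(kx)))
```

```text
[0.42840648 0.07616507 0.32212011] ([-0.4961, 0.7008, 0.1054], [-0.0038, 0.0009, -0.0031])
```

Emit:
step_arm([
  [[-0.07,0.1,0],[0,0,0]],
  [[-0.15,0.21,0],[0,0,0]],
  [[-0.23,0.32,0],[0,0,0]],
  [[-0.31,0.43,0],[0,0,0]],
  [[-0.39,0.54,0],[-0.004,0.001,-0.003]],
  [[-0.45,0.63,0],[-0.004,0.001,-0.003]],
  [[-0.496,0.701,0.05],[-0.004,0.001,-0.003]],
  [[-0.496,0.701,0.15],[-0.004,0.001,-0.003]],
  [[-0.496,0.701,0.25],[-0.004,0.001,-0.003]],
  [[-0.496,0.701,0.25],[-0.004,0.001,-0.003]],
])

```text
time_s: 6.42
position: [0.6134, -0.0983, 0.2406]
tool_rot: [[0.145, 0.989, -0.01], [0.989, -0.145, 0.005], [0.004, -0.011, -1.0]]
ft_force: [-0.5, 0.2, -1.3]
grip_width: 0.0195
gripper_force: 29.7
```

Run:
```python
from h import *
o=env.observe(); print(o['position'],np.array(o['tool_rot'])[:,2],rows([.6137,-.1027,.29],down(kx)))
s=cam('scene'); w=cam('wrist'); P=cloud(s)
k=(np.linalg.norm(P[...,:2]-o['position'][:2],axis=-1)<.03)
for z in np.arange(.165,.25,.01):
    j=k&(abs(P[...,2]-z)<.005)
    if j.sum(): print(z.round(3),j.sum(),P[j].mean(0),s['img'][j].mean(0).round())
c=np.zeros((560,800,3),np.uint8)
a=s['img'][140:210,260:330]; c[:400,:400]=cv2.resize(a,(400,400),interpolation=cv2.INTER_CUBIC)
c[:250,400:]=cv2.resize(w['img'],(400,250)); save('p3.png',c)
```

```text
[ 0.61340043 -0.09830435  0.24057963] [-0.00993946  0.00545263 -0.99993574] ([-0.0137, 0.0014, -0.1648], [-0.0135, -0.005, 0.0048])
0.165 68 [ 0.60962289 -0.10632931  0.16108776] [197. 189. 163.]
0.175 3 [ 0.61665207 -0.07034745  0.17704204] [143. 130. 117.]
0.185 4 [ 0.61509337 -0.09732782  0.18712946] [191. 190. 172.]
0.195 8 [ 0.61611056 -0.09668909  0.19439481] [151. 139. 123.]
0.205 12 [ 0.61549545 -0.09683126  0.20487531] [151. 130. 109.]
0.215 10 [ 0.61680499 -0.09765946  0.21471569] [143. 127. 110.]
0.225 9 [ 0.61625583 -0.09753117  0.22447035] [140. 128. 114.]
0.235 14 [ 0.61760179 -0.09207323  0.23709698] [126.  75.  47.]
0.245 42 [ 0.61715175 -0.09067327  0.24600744] [98. 70. 49.]
```

View pics/p3.png

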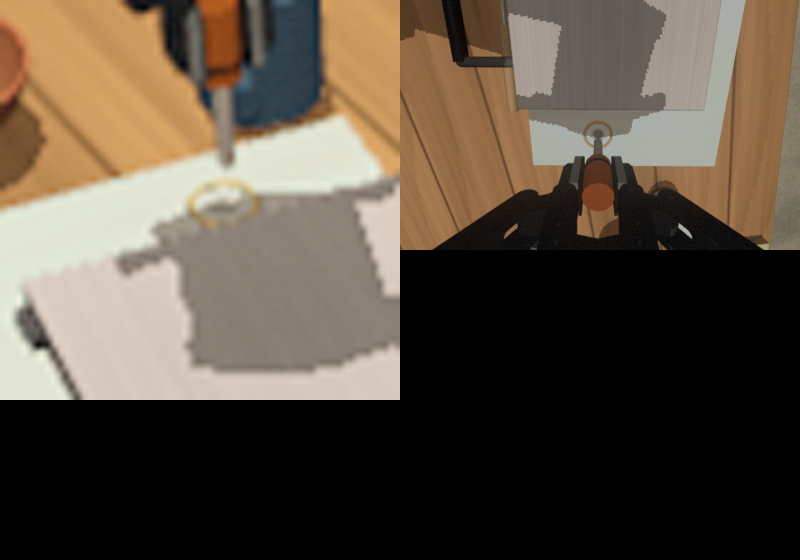

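Emit:
step_arm([
  [[0,0,0],[0,0,0]],
  [[0,0,0],[0,0,0]],
  [[0,0,0],[0,0,0]],
])

```text
time_s: 6.77
position: [0.6155, -0.0995, 0.2502]
tool_rot: [[0.145, 0.989, 0.006], [0.989, -0.145, -0.001], [0.0, 0.006, -1.0]]
ft_force: [-0.7, -0.5, -0.3]
grip_width: 0.0194
gripper_force: 29.7
```

Run:
```python
from h import *
o=env.observe(); print(o['position'],np.array(o['tool_rot'])[:,2],rows([.6137,-.1027,.29],down(kx)))
s=cam('scene'); P=cloud(s)
k=(np.linalg.norm(P[...,:2]-o['position'][:2],axis=-1)<.012)&(P[...,2]>.183)&(P[...,2]<.23)
y=P[k]; dv=np.array([1.0237,.6774])-y[:,:2].mean(0); dv/=np.linalg.norm(dv)
# circle fit radius 4mm, line model
from scipy.optimize import least_squares
r=least_squares(lambda a:np.hypot(y[:,0]-a[0]-a[2]*(y[:,2]-.185),y[:,1]-a[1]-a[3]*(y[:,2]-.185))-.004,[*(y[:,:2].mean(0)-.003*dv),0,0],loss='soft_l1',f_scale=.001)
print(k.sum(),r.x,np.abs(r.fun).mean(),y[:,2].min())
print(plane(s,299.3,168.1,.185))
```

```text
[ 0.615542   -0.09954426  0.25019376] [ 6.05116693e-03 -6.93855069e-04 -9.99981451e-01] ([-0.0113, -0.0037, -0.1327], [0.0078, -0.0003, 0.0049])
32 [ 0.61806872 -0.10198611 -0.00243788  0.05770004] 0.0010120982341227153 0.19651088434586922
[ 0.61236887 -0.10198149  0.185     ]
```

Emit:
step_arm([
  [[-0.01,-0.005,0.03],[0.008,0,0.005]],
  [[-0.01,-0.005,0.06],[0.008,0,0.005]],
  [[-0.01,-0.005,0.08],[0.008,0,0.005]],
  [[-0.01,-0.005,0.08],[0.008,0,0.005]],
  [[-0.01,-0.005,0.08],[0.008,0,0.005]],
  [[-0.01,-0.005,0.08],[0.008,0,0.005]],
])

```text
time_s: 7.32
position: [0.6134, -0.1025, 0.2245]
tool_rot: [[0.149, 0.989, -0.003], [0.989, -0.149, 0.001], [0.001, -0.003, -1.0]]
ft_force: [0.4, -1.1, 0.5]
grip_width: 0.0191
gripper_force: 29.7
```

Run:
```python
from h import *
o=env.observe(); print(o['position'],np.array(o['tool_rot'])[:,2],o['ft_force'],rows([.6136,-.1023,.2],down(kx)))
s=cam('scene'); w=cam('wrist'); c=np.zeros((560,800,3),np.uint8)
a=s['img'][150:200,275:325]; c[:400,:400]=cv2.resize(a,(400,400),interpolation=cv2.INTER_CUBIC)
c[:400,400:]=cv2.resize(w['img'][170:250,280:360],(400,400),interpolation=cv2.INTER_CUBIC); save('p4.png',c)
```

```text
[ 0.61340904 -0.10252069  0.22452958] [-0.00278489  0.00118587 -0.99999542] [ 0.40965282 -1.09094318  0.53639715] ([0.0008, 0.0008, 0.0818], [-0.0037, -0.001, -0.0005])
```

View pics/p4.png

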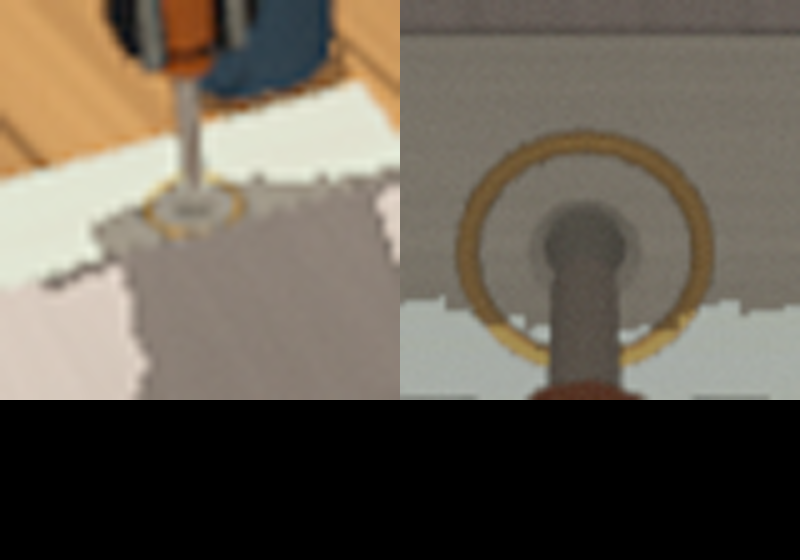

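In both views the pin is lined up with the ring (wrist crop x=585 for each), with the tip just above the hole. I'll lower it gently.

Emit:
step_arm([
  [[0,0,0.015],[0,0,0]],
  [[0,0,0.03],[0,0,0]],
  [[0,0,0.045],[0,0,0]],
  [[0,0,0.06],[0,0,0]],
  [[0,0,0.075],[0,0,0]],
  [[0,0,0.075],[0,0,0]],
  [[0,0,0.075],[0,0,0]],
])

```text
time_s: 8.0
position: [0.6132, -0.1025, 0.2016]
tool_rot: [[0.149, 0.989, -0.004], [0.989, -0.149, 0.001], [0.001, -0.004, -1.0]]
ft_force: [-0.5, -0.0, 0.1]
grip_width: 0.0191
gripper_force: 29.7
```

Emit:
step_arm([
  [[0,0,0.02],[0,0,0]],
  [[0,0,0.04],[0,0,0]],
  [[0,0,0.06],[0,0,0]],
  [[0,0,0.08],[0,0,0]],
  [[0,0,0.095],[0,0,0]],
  [[0,0,0.105],[0,0,0]],
  [[0,0,0.112],[0,0,0]],
  [[0,0,0.115],[0,0,0]],
  [[0,0,0.115],[0,0,0]],
  [[0,0,0.115],[0,0,0]],
])

```text
time_s: 8.83
position: [0.6132, -0.1025, 0.1676]
tool_rot: [[0.149, 0.989, -0.003], [0.989, -0.149, 0.001], [0.001, -0.003, -1.0]]
ft_force: [-0.5, 0.5, -0.0]
grip_width: 0.0192
gripper_force: 29.7
```

Emit:
step_arm([
  [[0,0,0.004],[0,0,0]],
  [[0,0,0.007],[0,0,0]],
  [[0,0,0.009],[0,0,0]],
  [[0,0,0.009],[0,0,0]],
  [[0,0,0.009],[0,0,0]],
])

```text
time_s: 9.25
position: [0.6134, -0.1025, 0.1663]
tool_rot: [[0.149, 0.989, -0.001], [0.989, -0.149, 0.0], [0.0, -0.001, -1.0]]
ft_force: [-2.2, 0.5, 8.2]
grip_width: 0.0194
gripper_force: 30.7
```

The head is seated: 8 N contact at z=0.166, which is the expected height. I'll release it and rise.

Emit:
step_arm([
  [[0,0,0],[0,0,0]],
  [[0,0,0],[0,0,0]],
  [[0,0,0],[0,0,0]],
  [[0,0,0],[0,0,0]],
  [[0,0,0],[0,0,0]],
  [[0,0,0],[0,0,0]],
], jaw=46)

```text
time_s: 9.75
position: [0.6131, -0.1024, 0.1646]
tool_rot: [[0.149, 0.989, -0.003], [0.989, -0.149, 0.001], [0.001, -0.003, -1.0]]
ft_force: [-0.0, -0.1, 0.3]
grip_width: 0.0458
gripper_force: 0.0
```

Emit:
step_arm([
  [[0,0,-0.03],[0,0,0]],
  [[0,0,-0.08],[0,0,0]],
  [[0,0,-0.16],[0,0,0]],
  [[0,0,-0.26],[0,0,0]],
  [[0,0,-0.36],[0,0,0]],
  [[0,0,-0.46],[0,0,0]],
  [[0,0,-0.46],[0,0,0]],
  [[0,0,-0.46],[0,0,0]],
  [[0,0,-0.46],[0,0,0]],
])

```text
time_s: 10.5
position: [0.6133, -0.1025, 0.3022]
tool_rot: [[0.149, 0.989, -0.004], [0.989, -0.149, 0.002], [0.001, -0.004, -1.0]]
ft_force: [0.6, 0.1, -0.4]
grip_width: 0.046
gripper_force: 0.0
```

Run:
```python
from h import *
o=env.observe(); h=W(-.16,0,.172); print(o['position'],h,rows([h[0],h[1],.25],down(kx)))
s=cam('scene'); P=cloud(s); 
k=(np.linalg.norm(P[...,:2]-[.6142,-.1043],axis=-1)<.016)&(P[...,2]>.163)&(P[...,2]<.22); y=P[k]; print(k.sum(),y.mean(0),y.max(0))
j=k&(P[...,2]>.197); print(P[j].mean(0))
for n,q in(('s',s),('t',cam('top'))):
  P=cloud(q); Kp=np.stack([(P-k0)@kx,(P-k0)@ky,P[...,2]],-1)
  j=(abs(Kp[...,1])<.045)&(Kp[...,0]<-.14)&(Kp[...,0]>-.18)&(Kp[...,2]>.15)&(Kp[...,2]<.2); print(n,j.sum(),np.median(Kp[j],0),Kp[j].min(0),Kp[j].max(0))
```

```text
[ 0.61325713 -0.10247979  0.30220683] [0.5046728  0.04515189 0.172     ] ([0.4326, -0.4304, 0.1763], [-0.0053, -0.0013, -0.0005])
116 [ 0.61774802 -0.09859608  0.18484889] [ 0.62706128 -0.09180084  0.20195104]
[ 0.61651537 -0.10173467  0.19929278]
s 157 [-0.15470324  0.00234679  0.17689964] [-0.16409398 -0.04498743  0.16874614] [-0.15000276  0.04487964  0.18136044]
t 116 [-0.1588611   0.01183581  0.17919567] [-0.16585697 -0.02106187  0.17024042] [-0.15183237  0.04466948  0.18395047]
```

Emit:
step_arm([
  [[0.1,-0.1,0],[0,0,0]],
  [[0.2,-0.2,0],[0,0,0]],
  [[0.29,-0.29,0],[0,0,0]],
  [[0.38,-0.38,0],[-0.005,0,0]],
  [[0.433,-0.43,0],[-0.005,0,0]],
  [[0.433,-0.43,0.1],[-0.005,0,0]],
  [[0.433,-0.43,0.17],[-0.005,0,0]],
  [[0.433,-0.43,0.17],[-0.005,0,0]],
  [[0.433,-0.43,0.17],[-0.005,0,0]],
  [[0.433,-0.43,0.17],[-0.005,0,0]],
])

```text
time_s: 11.43
position: [0.5057, 0.0448, 0.2531]
tool_rot: [[0.149, 0.989, 0.002], [0.989, -0.149, 0.001], [0.001, 0.002, -1.0]]
ft_force: [0.0, -0.5, -0.8]
grip_width: 0.046
gripper_force: 0.0
```

Run:
```python
from h import *
o=env.observe(); h=W(-.16,0,.172); print(o['position'],o['grip_width'],rows([h[0],h[1],.155],down(kx)))
```

```text
[0.50566018 0.04484489 0.25306329] 0.04600035792112055 ([0.0003, -0.0039, 0.3269], [0.0021, -0.001, -0.0009])
```

Emit:
step_arm([
  [[0,-0.003,0.08],[0,0,0]],
  [[0,-0.003,0.15],[0,0,0]],
  [[0,-0.003,0.21],[0,0,0]],
  [[0,-0.003,0.27],[0,0,0]],
  [[0,-0.003,0.31],[0,0,0]],
  [[0,-0.003,0.327],[0,0,0]],
  [[0,-0.003,0.327],[0,0,0]],
  [[0,-0.003,0.327],[0,0,0]],
])

```text
time_s: 12.1
position: [0.5051, 0.0451, 0.1552]
tool_rot: [[0.149, 0.989, 0.003], [0.989, -0.149, 0.0], [0.001, 0.002, -1.0]]
ft_force: [0.7, 0.5, 0.7]
grip_width: 0.0458
gripper_force: 0.0
```

Emit:
step_arm([
  [[0,0,0],[0,0,0]],
  [[0,0,0],[0,0,0]],
  [[0,0,0],[0,0,0]],
  [[0,0,0],[0,0,0]],
  [[0,0,0],[0,0,0]],
  [[0,0,0],[0,0,0]],
  [[0,0,0],[0,0,0]],
  [[0,0,0],[0,0,0]],
], jaw=0, grip_force=40)

```text
time_s: 12.77
position: [0.5044, 0.0453, 0.155]
tool_rot: [[0.149, 0.989, 0.002], [0.989, -0.149, 0.0], [0.001, 0.002, -1.0]]
ft_force: [-3.4, 0.8, 5.3]
grip_width: 0.0124
gripper_force: 39.1
```

Run:
```python
from h import *
o=env.observe(); p0=np.array(o['position']); print(p0,o['grip_width'],o['ft_force'],K(p0))
b=lambda a:np.array([.075-.235*np.cos(a)+.012*np.sin(a),0,.16+.235*np.sin(a)+.012*np.cos(a)])
for a in np.linspace(.04,.56,14):
    t=b(a)-b(0); print(a.round(2),rows(p0+t[0]*kx+t[2]*kz)[0])
```

```text
[0.50437559 0.04531819 0.15499594] 0.012428193552686364 [-3.41961977  0.77360302  5.27554986] [-1.60318600e-01  1.20338318e-04  1.54995935e-01]
0.04 [0.0, 0.0023, -0.0313]
0.08 [0.0, 0.0058, -0.0625]
0.12 [0.0001, 0.0106, -0.0935]
0.16 [0.0001, 0.0166, -0.1243]
0.2 [0.0001, 0.0238, -0.1548]
0.24 [0.0001, 0.0323, -0.185]
0.28 [0.0002, 0.0419, -0.2149]
0.32 [0.0002, 0.0528, -0.2443]
0.36 [0.0002, 0.0648, -0.2733]
0.4 [0.0002, 0.0779, -0.3018]
0.44 [0.0003, 0.0922, -0.3297]
0.48 [0.0003, 0.1076, -0.357]
0.52 [0.0003, 0.1241, -0.3837]
0.56 [0.0003, 0.1416, -0.4097]
```

Emit:
step_arm([
  [[0,0.0023,-0.031],[0,0,0]],
  [[0,0.0058,-0.0625],[0,0,0]],
  [[0,0.0106,-0.0935],[0,0,0]],
  [[0,0.0166,-0.124],[0,0,0]],
  [[0,0.0238,-0.155],[0,0,0]],
  [[0,0.0323,-0.185],[0,0,0]],
  [[0,0.0419,-0.215],[0,0,0]],
  [[0,0.0528,-0.244],[0,0,0]],
  [[0,0.0528,-0.244],[0,0,0]],
  [[0,0.0528,-0.244],[0,0,0]],
])

```text
time_s: 13.6
position: [0.5186, 0.0431, 0.2272]
tool_rot: [[0.149, 0.989, -0.003], [0.989, -0.149, 0.001], [0.001, -0.003, -1.0]]
ft_force: [-4.4, 0.7, -3.2]
grip_width: 0.0122
gripper_force: 39.2
```

```bash
cat > lid.py <<'E'
from h import *
from scipy.optimize import least_squares
o=env.observe(); p=K(np.array(o['position'])); print('tcp',p,o['ft_force'],o['grip_width'])
dx,dz=.075-p[0],p[2]+.017-.16; print('a from tcp',np.arctan2(dz,dx)-np.arctan2(.012,.235),np.hypot(dx,dz)-np.hypot(.235,.012))
for n in('scene','top'):
    q=cam(n); P=cloud(q); k=np.stack([(P-k0)@kx,(P-k0)@ky,P[...,2]],-1); ok=q['z_map']>0
    hsv=cv2.cvtColor(q['img'],cv2.COLOR_RGB2HSV).astype(int)
    yel=ok&(hsv[...,0]>22)&(hsv[...,0]<35)&(hsv[...,1]>130)&(abs(k[...,1]-.095)<.02)&(k[...,2]>.165)
    red=ok&((hsv[...,0]<6)|(hsv[...,0]>174))&(hsv[...,1]>180)&(abs(k[...,1]-.132)<.015)&(k[...,2]>.18)&(k[...,0]>-.055)&(k[...,0]<.05)
    lid=ok&(abs(k[...,1])<.08)&(k[...,0]>-.06)&(k[...,0]<.05)&(k[...,2]>.17)&(k[...,2]<.33)&(hsv[...,1]<60)&(hsv[...,2]>90)
    for nm,m in(('lid',lid),('yellow',yel),('ptr',red)):
        y=k[m]
        if len(y)>5:
            f=least_squares(lambda c:c[0]*y[:,0]+c[1]-y[:,2],[-.5,.2],loss='soft_l1',f_scale=.002).x; print(n,nm,m.sum(),'angle',np.arctan(-f[0]).round(4),'z at hinge',(f[0]*.075+f[1]).round(4))
E
python3 lid.py
```

```text
tcp [-1.45881705e-01  7.11017439e-05  2.27151844e-01] [-4.4421576   0.71018924 -3.21842308] 0.012216515276497402
a from tcp 0.3129848703321918 0.001062723610062516
scene lid 2498 angle 0.3048 z at hinge 0.1789
scene yellow 153 angle 0.3077 z at hinge 0.1798
scene ptr 170 angle 0.5536 z at hinge 0.1791
top lid 1282 angle 0.3048 z at hinge 0.181
top yellow 42 angle 0.2916 z at hinge 0.1824
```

Run:
```python
from h import *
import pickle
from scipy.optimize import least_squares
d=pickle.load(open('top.pkl','rb')); s=pickle.load(open('scene.pkl','rb'))
A=lambda x,y:((x+.5)/4.4-.5+240,(y+.5)/4.4-.5+125)
S=lambda x,y:((x+.5)/4-.5+240,(y+.5)/4-.5+160)
def proj(q,p):
    c=q['K']@(q['R']@p+q['t']); return c[:2]/c[2]
tip=lambda a:W(.075-.185*np.cos(a)+.012*np.sin(a),.132,.16+.185*np.sin(a)+.012*np.cos(a))
for ob in([(d,A(64,263))],[(s,S(500,168))],[(d,A(64,263)),(s,S(500,168))]):
    r=least_squares(lambda a:np.concatenate([proj(q,tip(a[0]))-o for q,o in ob]),[.5]); print(r.x,r.fun.round(2))
p0=np.array(env.observe()['position'])
b=lambda a:np.array([.075-.235*np.cos(a)+.012*np.sin(a),0,.16+.235*np.sin(a)+.012*np.cos(a)])
for a in np.arange(.36,.57,.04):
    t=b(a)-b(.313); print(a.round(2),rows(p0+t[0]*kx+t[2]*kz,p0=p0,R0=down(kx))[0])
```

```text
[0.5621282] [ 0.54 -0.02]
[0.55856538] [-0.3   0.33]
[0.56019412] [ 0.54  0.09 -0.37  0.27]
0.36 [-0.0, 0.0139, -0.0341]
0.4 [0.0, 0.027, -0.0626]
0.44 [-0.0, 0.0413, -0.0906]
0.48 [0.0, 0.0566, -0.118]
0.52 [0.0, 0.073, -0.1447]
0.56 [0.0, 0.0905, -0.1707]
```

Both cameras put the pointer at 0.560. I'll continue the arc to there.

Emit:
step_arm([
  [[0,0.007,-0.017],[0,0,0]],
  [[0,0.0139,-0.034],[0,0,0]],
  [[0,0.027,-0.0626],[0,0,0]],
  [[0,0.0413,-0.0906],[0,0,0]],
  [[0,0.0566,-0.118],[0,0,0]],
  [[0,0.073,-0.1447],[0,0,0]],
  [[0,0.0905,-0.1707],[0,0,0]],
  [[0,0.0905,-0.1707],[0,0,0]],
  [[0,0.0905,-0.1707],[0,0,0]],
  [[0,0.0905,-0.1707],[0,0,0]],
])

```text
time_s: 14.53
position: [0.5447, 0.0392, 0.2794]
tool_rot: [[0.149, 0.989, -0.004], [0.989, -0.149, 0.001], [0.0, -0.004, -1.0]]
ft_force: [-13.4, 1.0, 5.4]
grip_width: 0.0125
gripper_force: 39.5
```

```bash
python3 lid.py
```

```text
tcp [-1.19572250e-01  5.41733099e-05  2.79374803e-01] [-13.36167703   1.01551732   5.35946373] 0.012484510443338816
a from tcp 0.5603071647044509 0.0022994715429713874
scene lid 2819 angle 0.5482 z at hinge 0.1817
scene yellow 196 angle 0.5487 z at hinge 0.1828
scene ptr 171 angle 0.5578 z at hinge 0.1785
top lid 272 angle 0.5475 z at hinge 0.1838
top yellow 14 angle 0.5584 z at hinge 0.1847
```

Run:
```python
from h import *
import pickle
from scipy.optimize import least_squares
def pl(q,roof,n):
    P=cloud(q); k=np.stack([(P-k0)@kx,(P-k0)@ky,P[...,2]],-1); ok=q['z_map']>0
    hsv=cv2.cvtColor(q['img'],cv2.COLOR_RGB2HSV).astype(int); g=ok&(hsv[...,1]<60)&(hsv[...,2]>90)&(k[...,0]>-.09)&(k[...,0]<.06)
    lid=g&(abs(k[...,1])<.085)&(k[...,2]>.168)&(k[...,2]<.33)
    rf=g&(k[...,1]<-.11)&(k[...,1]>-.165)&(abs(k[...,2]-.16)<.01)&(np.hypot(k[...,0]+.03,k[...,1]+.132)>.025)
    for nm,m in(('lid',lid),('roof',rf)):
        y=k[m]
        f=least_squares(lambda c:c[0]*y[:,0]+c[1]*y[:,1]+c[2]-y[:,2],[-.3,0,.2],loss='soft_l1',f_scale=.001).x; print(n,nm,m.sum(),np.arctan(-f[0]).round(4),f.round(4))
pl(pickle.load(open('scene.pkl','rb')),1,'s0'); pl(pickle.load(open('top.pkl','rb')),1,'t0')
env.observe(); q=cam('scene'); pl(q,1,'s1')
# ball in scene now
hsv=cv2.cvtColor(q['img'],cv2.COLOR_RGB2HSV).astype(int)
P=cloud(q); k=np.stack([(P-k0)@kx,(P-k0)@ky,P[...,2]],-1)
m=((hsv[...,0]<6)|(hsv[...,0]>174))&(hsv[...,1]>180)&(abs(k[...,1]-.135)<.02)&(k[...,0]<-.055)&(k[...,0]>-.1)&(k[...,2]>.23)
c=least_squares(lambda c:np.linalg.norm(P[m&(np.linalg.norm(P-[.6079,.1642,.27],axis=-1)<.014)]-c,axis=1)-.009,[.6079,.1642,.27]).x
b=K(c); print('ball',b,np.arctan2(b[2]-.16,.075-b[0])-np.arctan2(.012,.185))
save('f1.png',cv2.resize(q['img'][130:300,220:400],(720,680))[:600])
```

```text
s0 lid 2940 0.0008 [-0.0008  0.0009  0.1775]
s0 roof 494 0.0011 [-0.0011  0.0145  0.1615]
t0 lid 2907 0.0017 [-0.0017  0.0014  0.1796]
t0 roof 702 -0.003 [3.000e-03 1.000e-04 1.615e-01]
s1 lid 3636 0.5479 [-0.6102  0.0012  0.2274]
s1 roof 103 0.0104 [-0.0104  0.0473  0.1673]
ball [-0.0737442   0.13308944  0.26742437] 0.5607021142615114
```

View pics/f1.png

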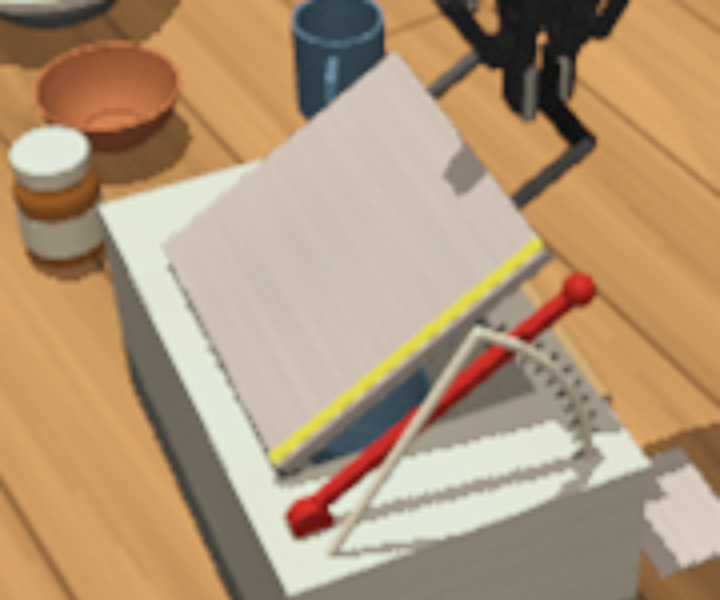

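The picture shows the lid raised almost parallel to the pointer. The lid plane measures 0.548 against the pointer's 0.560, so I'll raise it about 3 mm, which also eases the radial load.

Emit:
step_arm([
  [[0,0,-0.004],[0,0,0]],
  [[0,0,-0.008],[0,0,0]],
  [[0,0,-0.0115],[0,0,0]],
  [[0,0,-0.0115],[0,0,0]],
  [[0,0,-0.0115],[0,0,0]],
  [[0,0,-0.0115],[0,0,0]],
  [[0,0,-0.0115],[0,0,0]],
  [[0,0,-0.0115],[0,0,0]],
])

```text
time_s: 15.35
position: [0.5464, 0.039, 0.282]
tool_rot: [[0.149, 0.989, -0.0], [0.989, -0.149, 0.001], [0.001, -0.0, -1.0]]
ft_force: [-5.4, 1.4, -0.6]
grip_width: 0.0125
gripper_force: 39.3
```

```bash
python3 lid.py; python3 lid.py|grep scene
```

```text
tcp [-1.17852684e-01  6.77710678e-05  2.81970706e-01] [-5.43195492  1.36345114 -0.61198534] 0.012485874861452296
a from tcp 0.573402201224701 0.0024016509233615035
scene lid 2841 angle 0.5632 z at hinge 0.1816
scene yellow 196 angle 0.5622 z at hinge 0.1829
scene ptr 169 angle 0.5495 z at hinge 0.1795
top lid 234 angle 0.5601 z at hinge 0.1841
top yellow 14 angle 0.5679 z at hinge 0.185
scene lid 2827 angle 0.5622 z at hinge 0.1817
scene yellow 196 angle 0.5616 z at hinge 0.1831
scene ptr 170 angle 0.5584 z at hinge 0.1784
```

The lid is now at 0.562 against the pointer's 0.560. I'll hold briefly, check the probe once more, and hand in.

Emit:
step_arm([
  [[0,0,0],[0,0,0]],
  [[0,0,0],[0,0,0]],
  [[0,0,0],[0,0,0]],
  [[0,0,0],[0,0,0]],
])

```text
time_s: 15.88
position: [0.5464, 0.0389, 0.282]
tool_rot: [[0.149, 0.989, -0.0], [0.989, -0.149, 0.001], [0.001, -0.0, -1.0]]
ft_force: [-5.9, 0.5, -0.4]
grip_width: 0.0122
gripper_force: 39.3
```

```bash
python3 lid.py
python3 - <<'E'
from h import *
t=cam('top'); P=cloud(t); k=(np.linalg.norm(P[...,:2]-[.6142,-.1043],axis=-1)<.02)&(P[...,2]>.17)&(P[...,2]<.23); print(k.sum(),P[k].max(0) if k.any() else '', np.abs(env.observe()['qvel']).max())
print(close_job())
E
```

```text
tcp [-1.17848005e-01  4.14542080e-05  2.81988917e-01] [-5.9217482   0.4692022  -0.43364298] 0.012168123941528164
a from tcp 0.5734758618290033 0.002408502369489446
scene lid 2840 angle 0.5627 z at hinge 0.1816
scene yellow 196 angle 0.5638 z at hinge 0.1828
scene ptr 168 angle 0.5547 z at hinge 0.179
top lid 227 angle 0.5633 z at hinge 0.1838
top yellow 14 angle 0.548 z at hinge 0.1854
56 [ 0.62262993 -0.09511207  0.20572966] 0.09523314518117904
the job is handed in; nothing more can be done
None
```

The job is handed in at about 16 s: the probe is fully home in the port and released, and the arm is holding the lid at about 0.563 rad by camera (arm position reads 0.573) against the pointer's 0.560.

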